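Twist open the filter cover of a bench fume extractor

ROBOT

A 7-joint arm with a two-finger parallel gripper is mounted at the origin on the work surface. World frame = base frame: x ahead of the robot, y to its left, z up, the work surface at z = 0. Lengths are in m, angles in rad, forces in N, time in s.
With the tool pointing down it reaches from about 0.4 to 0.875 m from the base axis. Payload 4.4 kg.
Tool frame: the origin (TCP) lies midway between the tips of the shut fingers; the grasp point (between the pads) lies 19 mm behind it; z points along the fingers, y is the direction in which the jaws open and shut (so a half turn about z gives the same grasp; the last joint's range is limited). The gripper opens to 85 mm and grips with 20 to 120 N. Pads are 22 mm wide; open, the fingers measure 114 mm over their backs; the gripper's body (76 mm by 85 mm) begins 54 mm behind the grasp point. The pads swing forward as they close: fully open they stand 13 mm farther back than shut.
Start: joints at [1.047, 0.628, 0.038, 1.517, -0.027, 0.996, -0.02], TCP at [0.287, -0.583, 0.194] pointing down, gripper open.
Joint ranges: [-3.06, 3.06], [-0.37, 2.12], [-1.25, 1.32], [0.18, 2.47], [-1.1, 4.24], [0.23, 1.98], [-2.94, 2.94]. Speed limits (rad/s): [2.57, 2.57, 3.14, 3.14, 3.14, 3.14, 3.14].

INTERFACE

Orientations are given as a 3x3 rotation matrix whose columns are the frame's x, y, z axes.
In Python, from bench import readout, cams, ticket gives the robot as it stands.
- The arm moves only by the tool carry_out, never from a script. Its argument "rows" is a list of rows, each a list of 5 numbers: the shift along the tool's x, y, z in units of 25 mm (1.0 is 25 mm), then the turn about the tool's z in units of 6 degrees (1.0 is 6 degrees), then the gripper's target within -1 to 1 (shut at 1, half-way at 0, fully open at -1). In form: [[tx, ty, tz, spin, grip], ...]. A call has exactly 5 rows; each row is the pose to reach, as a shift and turn from the pose commanded when the call began, along the tool's axes at that moment; what a row does not reach only later rows make up. A row lasts 1/8 s, in which the tool goes at most 62.5 mm and 10.7 degrees, less where a joint would pass 70% of its speed; a pose out of reach is approached as far as the arm can. A call with a gripper value outside its range is refused whole. The fingers move at their own pace and stop on an object; "force" is the grip in N (left out, the last holds). Time passes only in rows, so rows that repeat a pose let the fingers close, or fill a call up. It gives the time, the measured TCP pose, the force and the opening at its end, in the units of the state.
- readout.sense(): the state, without advancing time (a new reading comes with each control period).
- cams.snapshot(name): name is "side" or "top"; returns the picture (480x640x3 uint8, blue, green, red); there is no depth.
- cams.camera_info(name): a dict with "fov_y" (degrees; the focal length in pixels is half the picture's height over the tangent of half this angle, whatever the lens; pixels are square), "cx", "cy" (the principal point, pixels), "R" (3x3) and "t" (3): a world point X has camera coordinates R X + t. Camera axes: x right, y down, z forward; pixel columns grow to the right and rows downward; lengths in m; the calibration is good to about 2 mm. A picture is of the moment at which its call begins. camera_info takes no time and is no camera call.
- ticket.job_done(): hands the job in, once; it reports no verdict.
The state is a dict: "t": time; "joint_positions": joint angles; "joint_velocities": joint speeds; "effort": joint torques, N m; "eef_pos": TCP position; "eef_rot": TCP orientation; "ft_force": force on the tool from outside, world axes, zero at the start; "torque": the same for the moment, N m; "opening": opening from 0.0 (shut) to 1.0 (fully open).
Only numpy, scipy, OpenCV 4.12 (cv2) and the standard library are available. Lean on these libraries where they do the work, as an engineer would, in place of code of your own. Each camera call takes 0.05 s, during which the arm holds its last target.

TASK

The filter of the bench fume extractor is to be changed: swing the lever of its twist-lock cover anticlockwise (seen from above) until the cover's lugs stand in the gaps of the collar, and lift the cover free. Lay it down, knob upwards and without dropping it, with its whole disc on the black rubber mat (the lever may overhang), and let go of it. Leave the wash bottle, the duster can and the beaker standing where they are.

Things in the scene. Friction and masses are not known exactly. Their poses are not given: they have to be found in the camera images.
- extractor: Bench fume extractor, fixed: blue-grey box 260 (x) by 240 (y) mm, top 94 mm above the bench, carrying an upright cream filter drum 196 mm across. The drum's rim, on which the cover rests, is 165 mm above the bench. Origin: on the drum's axis, at bench level. z up; the box's front (vent slots, switch) looks along its -x.
- collar (a point): Centre of the drum's rim, 165 mm up, axes as the extractor's. On the rim stands the steel bayonet collar, 196 mm across, 20 mm high: three hooked keepers with inward lips (inner radius 73 mm, 11 to 18 mm above the rim), and between them three open gaps about 36 degrees wide, centred 0, 120 and 240 degrees from the x axis.
- cover: Aluminium twist-lock cover, loose, 0.35 to 0.7 kg: disc 140 mm across, 20 mm thick; at its underside three lugs (28 mm wide, 8 mm thick, out to radius 85 mm) 0, 120, 240 degrees from its x axis. Origin: centre of the disc's underside, z up through the knob. Starts locked: seated, lugs under the lips with 3 mm play, turned 32 to 65 degrees clockwise (from above) of the release position.
- cover_knob (a point): Centre of the cover's black round knob, on its axis, 37 mm above the disc's underside. Knob: upright cylinder 40 mm across, 20 to 54 mm above the underside. Axes as the cover's. Release position: these axes parallel to the extractor's. From 6 degrees short of it the lugs are clear of the lips; 0 to 2 degrees beyond it they meet stops. Cover has 3 mm sideways play.
- cover_lever (a point): Centre of the upright paddle at the end of the cover's black lever, 115 mm from the knob's axis along the cover's -x, 46 mm above the underside. Paddle: 100 to 130 mm from the axis, 16 mm thick, top 64 mm above the underside. The arm (22 mm wide, 21 to 31 mm up) passes over the collar. A few newtons here turn the cover; at release it points to the extractor's front.
- mat: Black rubber mat, fixed flat on the bench, 270 (its x) by 250 (its y) by 4 mm, on the other side of the robot's centre line from the extractor. Origin: centre of its underside, at bench level; z up.
- wash_bottle_center (a point): White wash bottle with red cap and bent red spout, 76 mm across, 218 mm high, standing on the bench; point on its axis 70 mm above its foot.
- duster_center (a point): White and blue air-duster can with white trigger head, 67 mm across, 175 mm high, standing; point on its axis 80 mm above its foot.
- beaker: Clear glass beaker, 76 mm across, 95 mm high, standing; origin at the centre of its foot.
Mind the look-alikes: they are no part of the job. There is more than one size of the cover; the one meant has the size given above.

How it is judged:
By the outcome, as a careful person would: the job done as asked, in the order asked, and still so for the second after the job is handed in, with the robot touching nothing.
It also fails if it takes over 58 s, if anything falls off the work surface, if the arm or the gripper's body presses on something with over 40 N, if the wrist force passes 120 N, or if a joint passes its speed limit or range.

## Working session

There is one attempt and no reset: what is moved stays moved. The work goes in short steps, Python scripts to look and compute and a tool call to move; the robot and the scene stay as the last step left them, time stands still between calls to the robot, and variables do not carry over. Pictures are saved under pics/ and viewed, and the job is handed in when it is done.

Besides the shell and the picture viewer there is one more tool, called after "Request:" as name(argument=value, ...), one argument or row to a line, values as JSON. carry_out: Moves the arm, as the interface text tells. Its arguments: {"type":"object","properties":{"rows":{"type":"array"},"force":{"type":"number"}},"required":["rows"]}

```bash
mkdir -p pics
python3 - <<'E'
from bench import readout,cams
import cv2,numpy as np
s=readout.sense()
for k in s: print(k,np.round(s[k],3).tolist())
for n in("side","top"):
    cv2.imwrite(f"pics/{n}0.png",cams.snapshot(n)); print(n,cams.camera_info(n))
E
```

```text
t 0.0
joint_positions [1.047, 0.629, 0.038, 1.518, -0.027, 0.996, -0.02]
joint_velocities [0.001, 0.001, -0.002, -0.001, -0.0, -0.001, -0.0]
effort [0.0, -56.341, 1.226, -19.345, 0.011, 0.01, -0.0]
eef_pos [0.287, -0.582, 0.194]
eef_rot [[0.897, 0.442, -0.001], [0.442, -0.897, 0.002], [-0.0, -0.002, -1.0]]
ft_force [0.212, -0.334, 0.081]
torque [-0.014, 0.011, 0.014]
opening 0.999
side {'fov_y': 47.92276216861659, 'cx': 323.9773285595871, 'cy': 244.14210761430994, 'R': array([[ 0.82054667, -0.57144482, -0.01240872],
       [-0.31490796, -0.43385069, -0.84416026],
       [ 0.47700748,  0.6965805 , -0.53594727]]), 't': array([-0.47612201,  0.20354182,  1.41792068])}
top {'fov_y': 44.33876556937615, 'cx': 323.8495860367921, 'cy': 234.09849421481064, 'R': array([[ 0.02189568, -0.99965649, -0.01440392],
       [-0.9929914 , -0.02007149, -0.11646977],
       [ 0.11614066,  0.01685316, -0.99308978]]), 't': array([-0.14850095,  0.50651472,  1.68421146])}
```

View pics/side0.png

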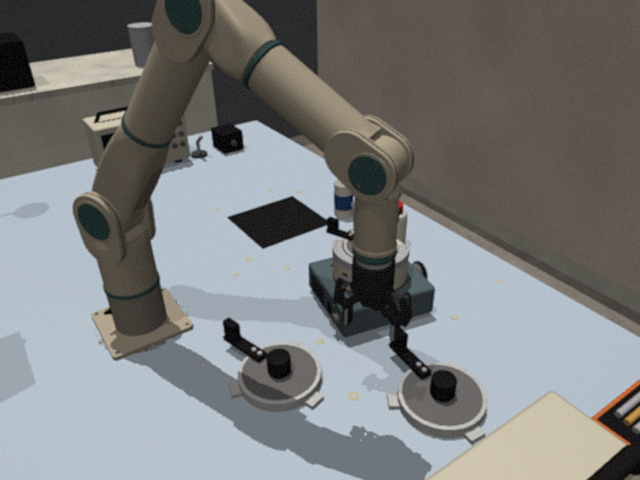

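View pics/top0.png

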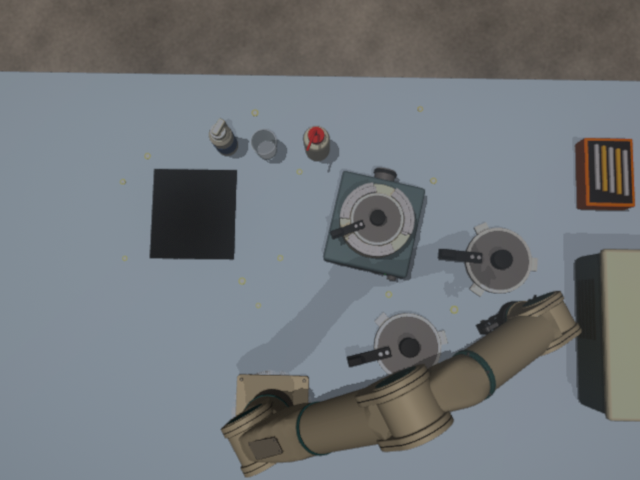

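The top view shows the extractor's drum and cover at about (378,218) with its lever pointing to (335,233). The mat is at (194,214), and the bottle (316,142), beaker (265,145) and duster (222,137) stand behind. The two loose covers at (502,259) and (408,346) are look-alikes.

```bash
cat > h.py <<'E'
import cv2,numpy as np
from bench import readout,cams
def ray(n,u,v):
    c=cams.camera_info(n); f=240/np.tan(np.radians(c['fov_y']/2))
    d=np.array([(u-c['cx'])/f,(v-c['cy'])/f,1.]); R=c['R']
    return -R.T@c['t'], R.T@d
def onz(n,u,v,z):
    o,d=ray(n,u,v); return o+d*(z-o[2])/d[2]
def proj(n,X):
    c=cams.camera_info(n); f=240/np.tan(np.radians(c['fov_y']/2))
    p=c['R']@np.array(X)+c['t']; return p[0]/p[2]*f+c['cx'],p[1]/p[2]*f+c['cy']
def tri(u1,u2):
    (a,d),(b,e)=ray("top",*u1),ray("side",*u2)
    s=np.linalg.lstsq(np.c_[d,-e],b-a,rcond=None)[0]; P=a+d*s[0];Q=b+e*s[1]; return (P+Q)/2,np.linalg.norm(P-Q)
def crop(im,x,y,w,h,k,fn): cv2.imwrite(fn,cv2.resize(im[y:y+h,x:x+w],None,fx=k,fy=k,interpolation=cv2.INTER_CUBIC))
E
python3 - <<'E'
from h import *
t=cv2.imread("pics/top0.png")
crop(t,305,155,140,135,5,"pics/tc.png")
g=cv2.cvtColor(t,cv2.COLOR_BGR2GRAY)
m=((g<40)&(t[:,:,0]<60)).astype(np.uint8)
sub=np.zeros_like(m);sub[150:280,130:260]=m[150:280,130:260]
c=max(cv2.findContours(sub,0,2)[0],key=cv2.contourArea)
b=cv2.boxPoints(cv2.minAreaRect(c)); 
P=np.array([onz("top",u,v,.004)[:2] for u,v in b]);print(b.round(1).tolist(),P.round(3).tolist(),P.mean(0))
# knob
sub=np.zeros_like(m);sub[205:230,367:390]=(g<45)[205:230,367:390]
for c in cv2.findContours(sub,0,2)[0]:
    if cv2.contourArea(c)>40:
        r=cv2.minEnclosingCircle(c); print("knob",r,cv2.boundingRect(c),onz("top",*r[0],.165+.054))
E
```

```text
[[150.6999969482422, 256.6000061035156], [153.60000610351562, 171.1999969482422], [235.0, 173.89999389648438], [232.1999969482422, 259.29998779296875]] [[0.435, 0.372], [0.692, 0.377], [0.688, 0.132], [0.432, 0.131]] [0.56195125 0.25304394]
```

View pics/tc.png

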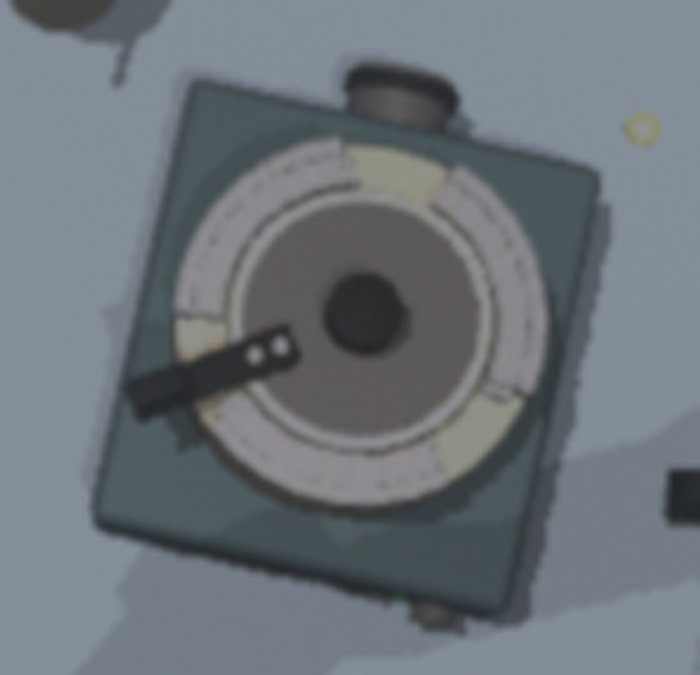

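```bash
python3 - <<'E'
from h import *
t=cv2.imread("pics/top0.png");g=cv2.cvtColor(t,cv2.COLOR_BGR2GRAY)
cp=lambda x,y:(305+(x+.5)/5-.5,155+(y+.5)/5-.5)
K=[(193,82),(600,172),(505,612),(95,525)]
P=np.array([onz("top",*cp(*k),.094)[:2] for k in K]);print(P.round(3).tolist(),P.mean(0))
for a,b in((0,1),(1,2),(2,3),(3,0)):
    d=P[b]-P[a];print(np.hypot(*d),np.degrees(np.arctan2(d[1],d[0])))
k=onz("top",*cp(363,312),.219);l=onz("top",*cp(158,393),.229)
print("knob",k,"lever",l,np.degrees(np.arctan2(*(l-k)[1::-1])),np.hypot(*(l-k)[:2]))
# collar circle: crop bounds left 175 right 548 top 137 bottom 507
for z in(.185,):
  L,R,T,B=[onz("top",*cp(*q),z) for q in((175,320),(549,320),(362,135),(362,507))]
  print("collar",(L+R)/2,(T+B)/2,np.linalg.norm(L-R),np.linalg.norm(T-B))
L,R,T,B=[onz("top",*cp(*q),.185) for q in((230,320),(495,320),(362,190),(362,452))]
print("disc",(L+R)/2,(T+B)/2,np.linalg.norm(L-R),np.linalg.norm(T-B))
for q in((402,172),(480,437)):
    w=onz("top",*cp(*q),.165);print(w)
E
python3 - <<'E'
import sys;sys.path.insert(0,'.')
from h import *
s=cv2.imread("pics/side0.png");crop(s,290,170,160,170,4,"pics/sc.png")
E
```

```text
[[0.683, -0.19], [0.635, -0.42], [0.387, -0.368], [0.43, -0.14]] [ 0.53387672 -0.27920748]
0.23471727946630178 -101.64533946244876
0.25376767344507856 168.19138914554173
0.2320175144593681 79.19731028476876
0.2571865945064253 -11.199394727427578
knob [ 0.53458111 -0.27809764  0.219     ] lever [ 0.48904403 -0.17282737  0.229     ] 113.3920056415478 0.114697228609376
collar [ 0.53533494 -0.28003512  0.185     ] [ 0.53553984 -0.28012394  0.185     ] 0.19761200858754274 0.1987561542486079
disc [ 0.53534107 -0.28034463  0.185     ] [ 0.53516824 -0.28012818  0.185     ] 0.14001845377773123 0.13998028897082762
[ 0.61922927 -0.30220433  0.165     ]
[ 0.47650402 -0.34512706  0.165     ]
```

View pics/sc.png

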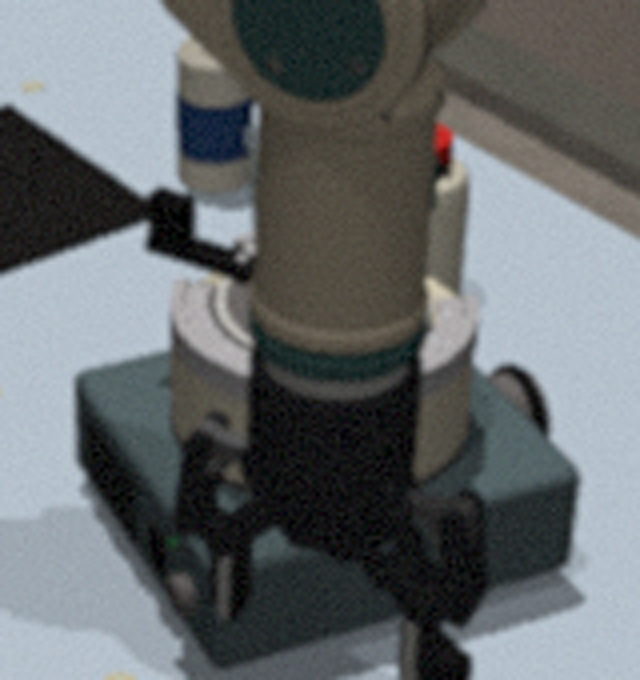

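```bash
cat >> h.py <<'E'
def go(x,y,z,yaw=None):
    s=readout.sense();R=np.array(s['eef_rot']);p=np.array(s['eef_pos'])
    cur=np.degrees(np.arctan2(R[1,1],R[0,1]))
    u=R.T@(np.array([x,y,z])-p)/.025
    sp=0 if yaw is None else -((yaw-cur+180)%360-180)/6
    print("t",round(s['t'],2),"pos",p.round(4),"yaw",round(cur,1),"F",np.round(s['ft_force'],1),"T",np.round(s['torque'],2),"open",round(s['opening'],3),"j7",round(s['joint_positions'][6],2),"-> units",u.round(2),"spin",round(sp,2))
E
python3 -c "
from h import *
go(.535,-.28,.30,23.4)"
```

```text
t 0.1 pos [ 0.287  -0.5825  0.1936] yaw -63.8 F [ 0.1 -0.3  0.7] T [ 0.01  0.06 -0.01] open 1.0 j7 -0.02 -> units [14.24 -6.48 -4.25] spin -14.53
```

Request:
carry_out(
  rows=[
    [0,0,-2,-1.5,-1],
    [0,0,-4.25,-3,-1],
    [2,-0.9,-4.25,-4.5,-1],
    [4,-1.8,-4.25,-6,-1],
    [6,-2.7,-4.25,-7.5,-1],
  ],
)

```text
t: 0.72
eef_pos: [0.3927, -0.4547, 0.3005]
eef_rot: [[0.317, 0.948, -0.0], [0.948, -0.317, 0.0], [0.0, -0.0, -1.0]]
ft_force: [1.0, 0.1, 0.4]
opening: 1.003
```

```bash
python3 -c "
from h import *
go(.535,-.28,.30,23.4)"
```

```text
t 0.72 pos [ 0.3927 -0.4547  0.3005] yaw -18.5 F [1.  0.1 0.4] T [-0.   -0.02 -0.02] open 1.003 j7 0.41 -> units [8.43 3.18 0.02] spin -6.98
```

Request:
carry_out(
  rows=[
    [2,0.8,0,-1.5,-1],
    [4,1.6,0,-3,-1],
    [6,2.4,0,-4.5,-1],
    [8.43,3.18,0,-6,-1],
    [8.43,3.18,0,-7,-1],
  ],
)

```text
t: 1.35
eef_pos: [0.5386, -0.2751, 0.3005]
eef_rot: [[-0.407, 0.913, 0.002], [0.913, 0.407, 0.004], [0.003, 0.003, -1.0]]
ft_force: [-0.3, -0.6, -0.2]
opening: 0.997
```

```bash
python3 -c "
from h import *
go(.535,-.28,.19,23.4)
s=cams.snapshot('side');crop(s,250,130,220,200,3,'pics/s1.png')
s=cams.snapshot('top');crop(s,260,120,220,190,3,'pics/t1.png')
"
```

```text
t 1.35 pos [ 0.5386 -0.2751  0.3005] yaw 24.0 F [-0.3 -0.6 -0.2] T [-0.04  0.02 -0.04] open 0.997 j7 0.67 -> units [-0.13 -0.23  4.42] spin 0.11
```

View pics/s1.png

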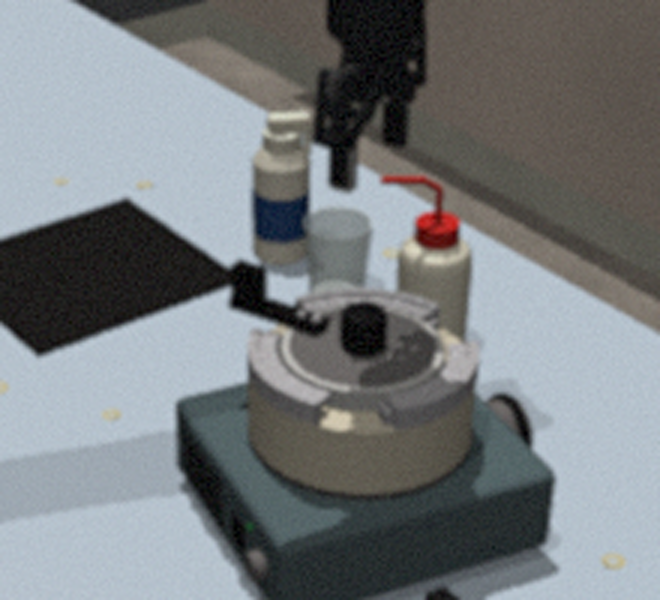

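View pics/t1.png

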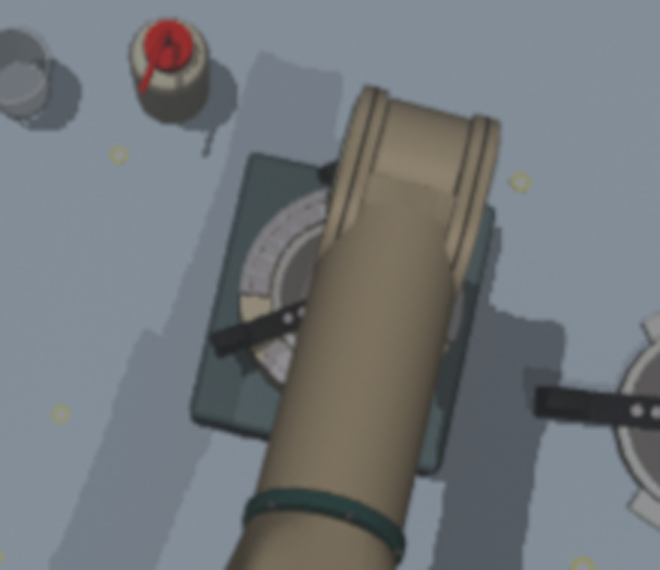

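Side view: gripper hangs above the extractor, knob top at crop (364,318), lever paddle (247,285). Cross-check the knob.

```bash
python3 -c "
from h import *
print(onz('side',250+364/3,130+317/3,.219), onz('side',250+247/3,130+272/3,.229))
print(proj('side',[.535,-.28,.219]))"
```

```text
[ 0.52590721 -0.28987429  0.219     ] [ 0.48077477 -0.18559003  0.229     ]
(np.float64(371.664699104859), np.float64(232.89992497049894))
```

Request:
carry_out(
  rows=[
    [-0.13,-0.23,1,0,-1],
    [-0.13,-0.23,2,0,-1],
    [-0.13,-0.23,2.5,0,-1],
    [-0.13,-0.23,2.5,0,-1],
    [-0.13,-0.23,2.5,0,-1],
  ],
)

```text
t: 2.08
eef_pos: [0.5317, -0.2879, 0.2391]
eef_rot: [[-0.394, 0.919, 0.001], [0.919, 0.394, -0.001], [-0.001, 0.001, -1.0]]
ft_force: [0.2, 0.1, 0.4]
opening: 0.995
```

```bash
python3 -c "
from h import *
go(.535,-.28,.19,23.4)
s=cams.snapshot('side');crop(s,290,150,160,140,5,'pics/s2.png')
"
```

```text
t 2.08 pos [ 0.5317 -0.2879  0.2391] yaw 23.2 F [0.2 0.1 0.4] T [-0.01 -0.04 -0.02] open 0.995 j7 0.65 -> units [0.24 0.24 1.96] spin -0.04
```

View pics/s2.png

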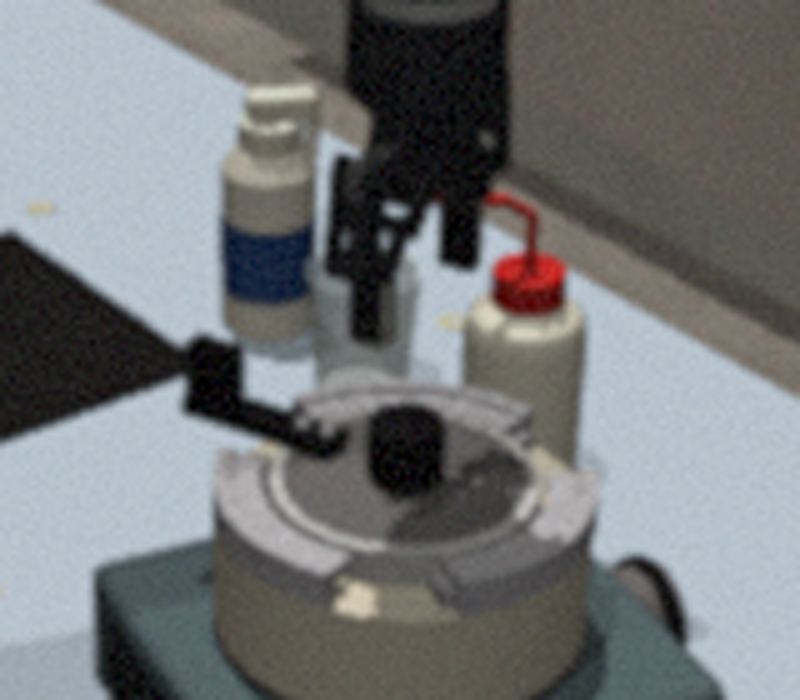

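Knob top centre in the side view at crop (405,418) agrees with (0.535,-0.280). Centre and descend.

Request:
carry_out(
  rows=[
    [0.24,0.24,0,0,-1],
    [0.24,0.24,0.8,0,-1],
    [0.24,0.24,1.5,0,-1],
    [0.24,0.24,1.96,0,-1],
    [0.24,0.24,1.96,0,-1],
  ],
)

```text
t: 2.75
eef_pos: [0.5341, -0.2791, 0.1887]
eef_rot: [[-0.395, 0.919, -0.001], [0.919, 0.395, 0.001], [0.001, -0.001, -1.0]]
ft_force: [0.2, -0.7, -0.5]
opening: 0.997
```

```bash
python3 -c "
from h import *
go(.535,-.28,.19,23.4)
s=cams.snapshot('side');crop(s,290,150,160,140,5,'pics/s3.png')
"
```

```text
t 2.75 pos [ 0.5341 -0.2791  0.1887] yaw 23.3 F [ 0.2 -0.7 -0.5] T [-0.02  0.03 -0.05] open 0.997 j7 0.61 -> units [-0.05  0.02 -0.05] spin -0.02
```

View pics/s3.png

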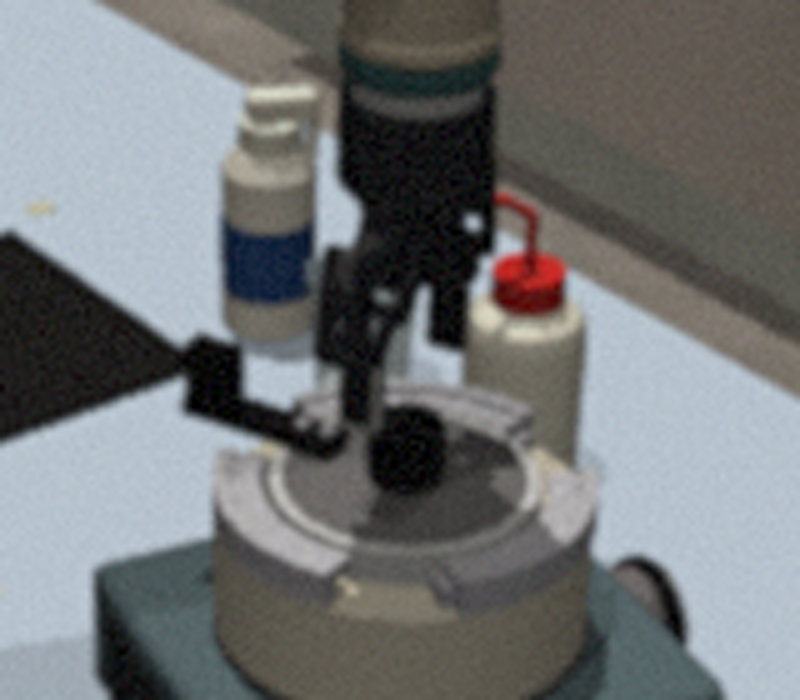

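The open fingers bracket the knob (405,450). Now close.

Request:
carry_out(
  rows=[
    [0,0,0,0,0.2],
    [0,0,0,0,0.6],
    [0,0,0,0,1],
    [0,0,0,0,1],
    [0,0,0,0,1],
  ],
  force=90,
)

```text
t: 3.42
eef_pos: [0.5343, -0.2797, 0.1892]
eef_rot: [[-0.394, 0.919, 0.0], [0.919, 0.394, 0.0], [-0.0, 0.0, -1.0]]
ft_force: [-0.1, -0.7, -0.1]
opening: -0.002
```

```bash
python3 -c "
from h import *
go(.535,-.28,.19,23.4)
"
```

```text
t 3.42 pos [ 0.5343 -0.2797  0.1892] yaw 23.2 F [-0.1 -0.7 -0.1] T [ 0.02  0.03 -0.01] open -0.002 j7 0.61 -> units [-0.02  0.02 -0.03] spin -0.03
```

```bash
python3 -c "
from h import *
s=cams.snapshot('side');crop(s,290,150,160,140,5,'pics/s4.png')
print(proj('side',[.5343,-.2797,.189]),proj('side',[.5343,-.2797,.25]))
"
```

```text
(np.float64(370.96553512001975), np.float64(242.99990110902144)) (np.float64(371.80440402091506), np.float64(222.28104189690492))
```

View pics/s4.png

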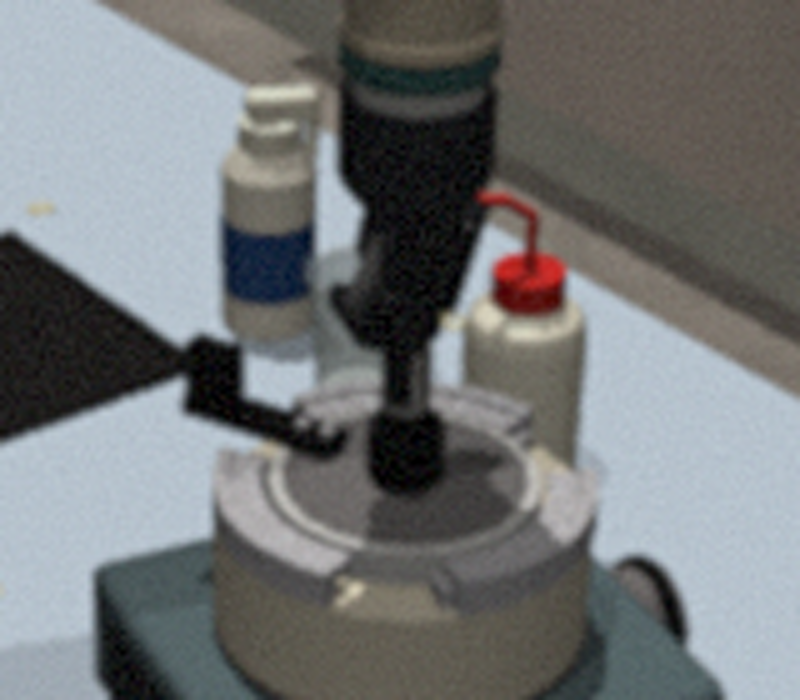

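```bash
python3 -c "
from h import *
print('start',[proj('side',np.array([.287,-.5825,.1936+.013])+k*np.array([.442,-.897,0])) for k in(-.05,.05)])
print('s3',[(np.array(proj('side',np.array([.534,-.279,.189+.013])+k*np.array([.919,.394,0])))-[290,150])*5 for k in(-.05,.05)])
s=cams.snapshot('top');crop(s,300,130,160,140,5,'pics/t4.png')
s=cv2.imread('pics/side0.png');crop(s,310,250,120,100,6,'pics/sd.png')
"
```

```text
start [(np.float64(347.3902118328785), np.float64(335.40778446516066)), (np.float64(394.7904020734264), np.float64(352.3860326163445))]
s3 [array([357.12026584, 488.76380259]), array([449.22748337, 399.42283188])]
```

View pics/t4.png

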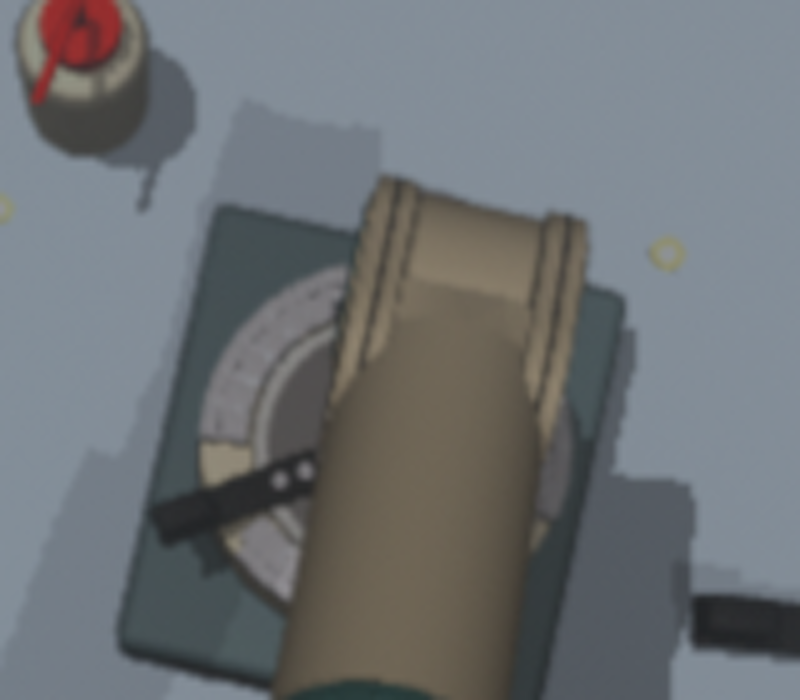

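View pics/sd.png

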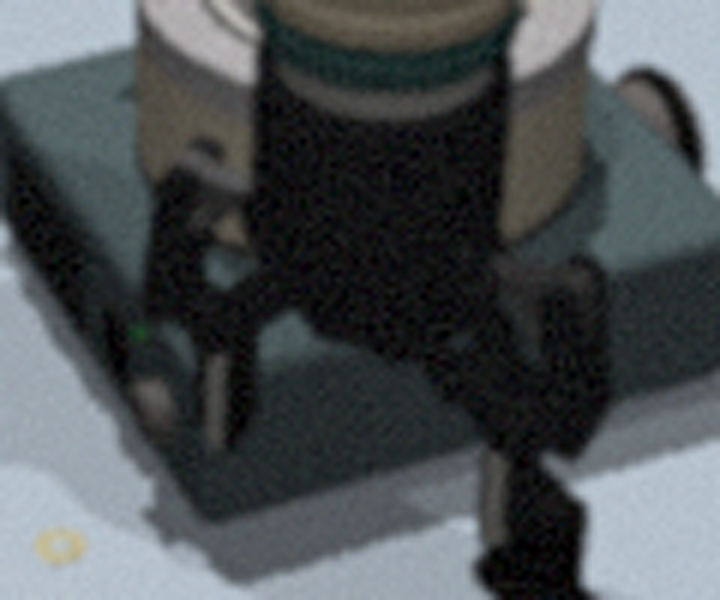

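Fingers closed on air: in the side view the shut tips end at about crop (408,415), roughly 10 px above the projection of the reported TCP (405,465). So the tips appear to be about 30 mm higher than reported, just over the knob. I'll reopen and look before going lower.

Request:
carry_out(
  rows=[
    [0,0,-0.5,0,1],
    [0,0,-1,0,1],
    [0,0,-2,0,1],
    [0,0,-2,0,1],
    [0,0,-2,0,1],
  ],
)

```text
t: 4.15
eef_pos: [0.5341, -0.2796, 0.2392]
eef_rot: [[-0.394, 0.919, -0.0], [0.919, 0.394, -0.0], [-0.0, -0.0, -1.0]]
ft_force: [-0.8, -0.1, -0.5]
opening: 0.003
```

```bash
python3 -c "
from h import *
go(.535,-.28,.19,23.4)
s=readout.sense();p=s['eef_pos']
print((np.array(proj('side',p))-[290,130])*5)
s=cams.snapshot('side');crop(s,290,130,160,140,5,'pics/s5.png')
"
```

```text
t 4.15 pos [ 0.5341 -0.2796  0.2392] yaw 23.2 F [-0.8 -0.1 -0.5] T [-0.07  0.01  0.  ] open 0.003 j7 0.64 -> units [-0.03  0.03  1.97] spin -0.03
[407.811311   480.26316854]
```

View pics/s5.png

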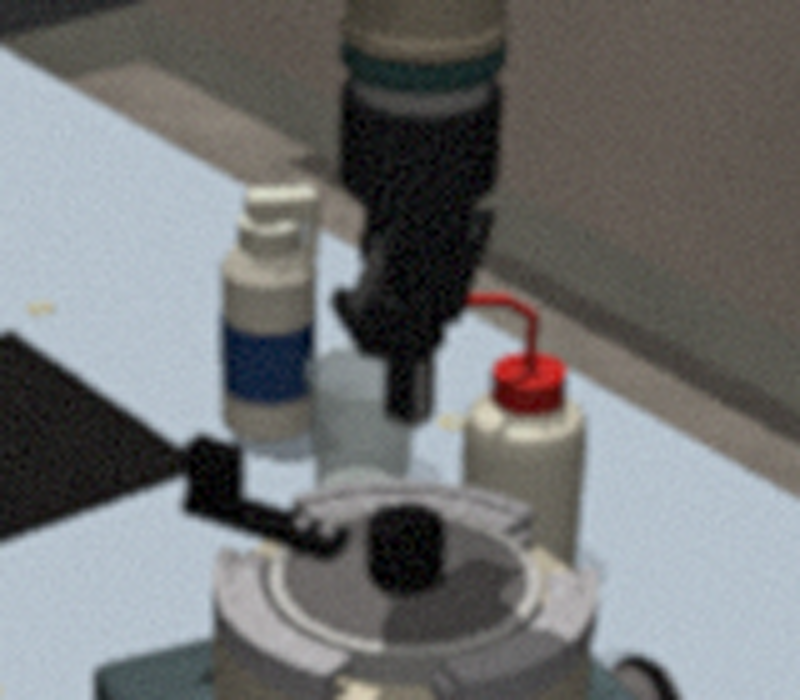

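The shut tips are seen at crop (408,420) against 480 predicted, with the column exact. This repeats at both heights and at the start, so the real tips sit about 35 mm above the reported TCP. The knob agrees in both cameras. I'll go to reported z ≈ 0.16 with fingers open, in steps with a force check.

Request:
carry_out(
  rows=[
    [0,0,0,0,-1],
    [0,0,0,0,-1],
    [0,0,0.7,0,-1],
    [0,0,1.4,0,-1],
    [0,0,2,0,-1],
  ],
)

```text
t: 4.82
eef_pos: [0.5341, -0.2796, 0.1882]
eef_rot: [[-0.394, 0.919, -0.0], [0.919, 0.394, 0.0], [0.0, -0.0, -1.0]]
ft_force: [-0.4, 0.1, 0.7]
opening: 0.998
```

Request:
carry_out(
  rows=[
    [0,0,0.2,0,-1],
    [0,0,0.4,0,-1],
    [0,0,0.6,0,-1],
    [0,0,0.7,0,-1],
    [0,0,0.7,0,-1],
  ],
)

```text
t: 5.45
eef_pos: [0.5343, -0.2797, 0.1717]
eef_rot: [[-0.394, 0.919, 0.0], [0.919, 0.394, -0.0], [-0.0, 0.0, -1.0]]
ft_force: [-0.4, -0.6, 0.9]
opening: 0.999
```

```bash
python3 -c "
from h import *
go(.535,-.28,.16,23.4)
s=cams.snapshot('side');crop(s,290,150,160,140,5,'pics/s6.png')
"
```

```text
t 5.45 pos [ 0.5343 -0.2797  0.1717] yaw 23.2 F [-0.4 -0.6  0.9] T [ 0.03 -0.03  0.01] open 0.999 j7 0.6 -> units [-0.02  0.02  0.47] spin -0.03
```

View pics/s6.png

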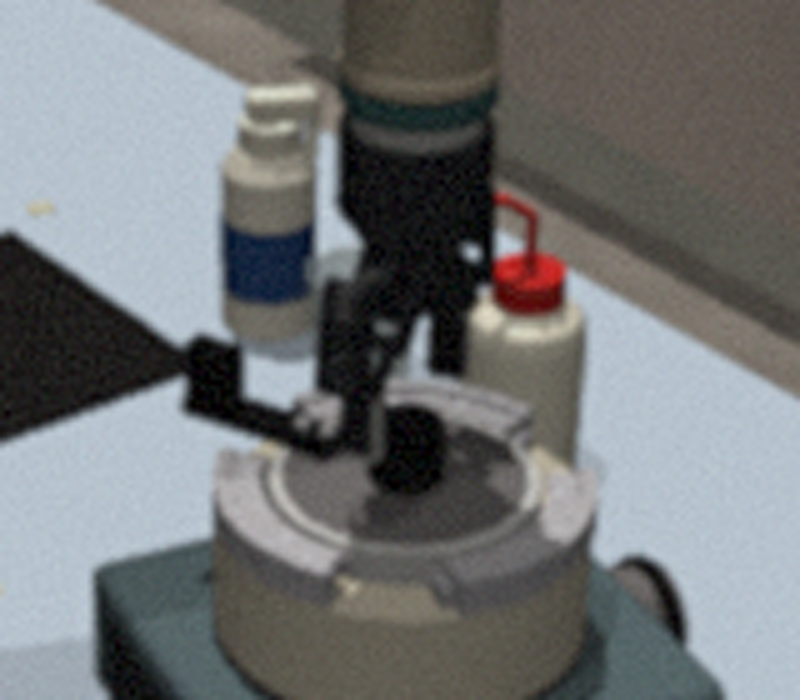

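Request:
carry_out(
  rows=[
    [0,0,0.2,0,-1],
    [0,0,0.4,0,-1],
    [0,0,0.55,0,-1],
    [0,0,0.55,0,-1],
    [0,0,0.55,0,0],
  ],
)

```text
t: 6.12
eef_pos: [0.5344, -0.2797, 0.158]
eef_rot: [[-0.394, 0.919, 0.0], [0.919, 0.394, -0.0], [-0.0, 0.0, -1.0]]
ft_force: [0.5, -0.5, -0.5]
opening: 0.82
```

Request:
carry_out(
  rows=[
    [0,0,0,0,0.5],
    [0,0,0,0,1],
    [0,0,0,0,1],
    [0,0,0,0,1],
    [0,0,0,0,1],
  ],
  force=90,
)

```text
t: 6.75
eef_pos: [0.5351, -0.2796, 0.1588]
eef_rot: [[-0.394, 0.919, 0.002], [0.919, 0.394, -0.0], [-0.001, 0.002, -1.0]]
ft_force: [1.1, 0.8, 4.9]
opening: 0.44
```

```bash
python3 -c "
from h import *
go(.535,-.28,.16,23.4)
s=cams.snapshot('side');crop(s,290,150,160,140,5,'pics/s7.png')
"
```

```text
t 6.75 pos [ 0.5351 -0.2796  0.1588] yaw 23.2 F [1.1 0.8 4.9] T [ 0.31 -0.14  0.01] open 0.44 j7 0.59 -> units [-0.01 -0.01 -0.05] spin -0.03
```

View pics/s7.png

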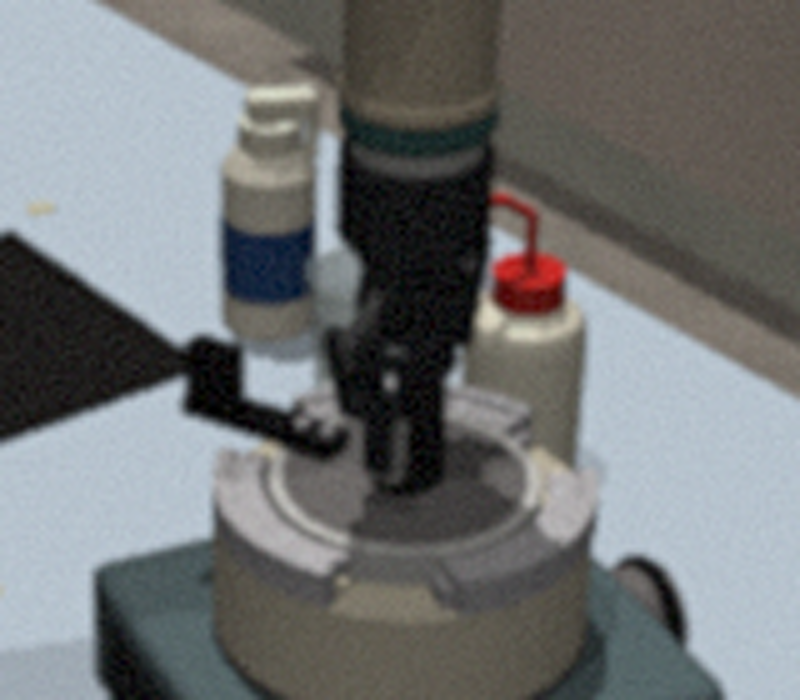

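The knob is gripped at opening 0.44, about 38 mm. Now turn anticlockwise.

Request:
carry_out(
  rows=[
    [0,0,0,-0.7,1],
    [0,0,0,-1.4,1],
    [0,0,0,-2.1,1],
    [0,0,0,-2.8,1],
    [0,0,0,-3.5,1],
  ],
  force=110,
)

```text
t: 7.42
eef_pos: [0.5352, -0.2801, 0.1589]
eef_rot: [[-0.698, 0.716, 0.002], [0.716, 0.698, -0.001], [-0.002, 0.001, -1.0]]
ft_force: [-0.0, -0.5, 5.6]
opening: 0.435
```

```bash
python3 -c "
from h import *
go(.535,-.28,.16,78.7)
s=cams.snapshot('top');crop(s,300,130,160,140,5,'pics/t8.png')
"
```

```text
t 7.42 pos [ 0.5352 -0.2801  0.1589] yaw 44.2 F [-0.  -0.5  5.6] T [ 0.26 -0.16 -0.52] open 0.435 j7 0.89 -> units [ 0.01 -0.   -0.05] spin -5.74
```

View pics/t8.png

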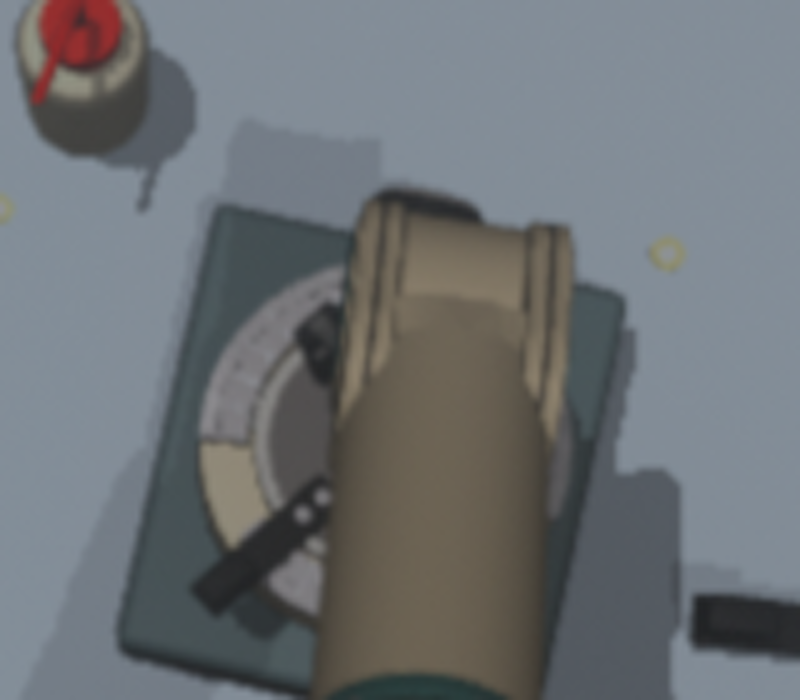

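The lever paddle moved to crop (215,585), so the cover follows without slipping.

Request:
carry_out(
  rows=[
    [0,0,0,-1.2,1],
    [0,0,0,-2.4,1],
    [0,0,0,-3.6,1],
    [0,0,0,-4.7,1],
    [0,0,0,-5.4,1],
  ],
)

```text
t: 8.1
eef_pos: [0.5352, -0.28, 0.1589]
eef_rot: [[-0.973, 0.231, 0.002], [0.231, 0.973, -0.0], [-0.002, 0.0, -1.0]]
ft_force: [0.1, -0.2, 5.9]
opening: 0.433
```

```bash
python3 -c "
from h import *
go(.535,-.28,.16,78.7)
s=cams.snapshot('top');crop(s,300,130,160,140,5,'pics/t9.png')
s=cams.snapshot('side');crop(s,290,150,160,140,5,'pics/s9.png')
"
```

```text
t 8.1 pos [ 0.5352 -0.28    0.1589] yaw 76.6 F [ 0.1 -0.2  5.9] T [ 0.44 -0.09 -0.51] open 0.433 j7 1.36 -> units [ 0.01 -0.   -0.05] spin -0.34
```

View pics/t9.png

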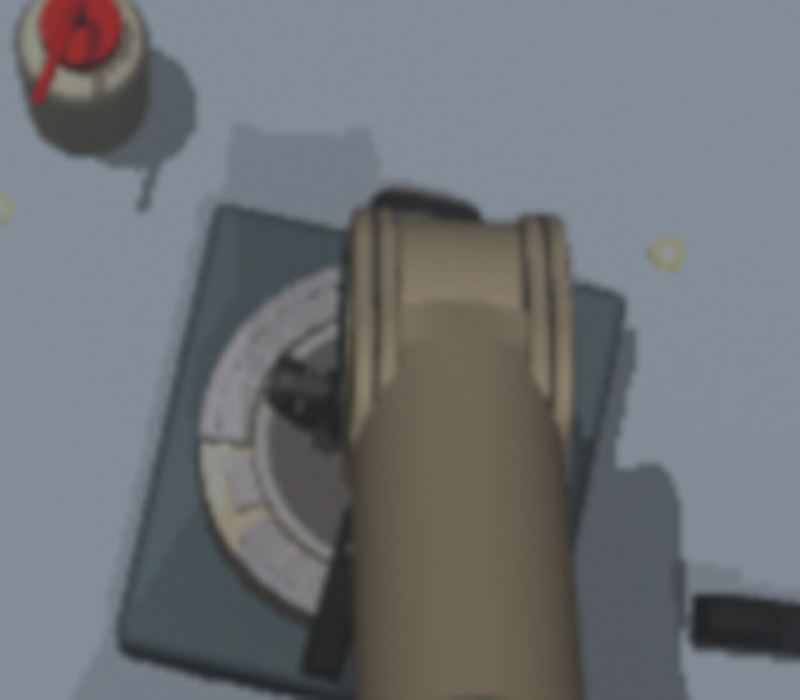

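View pics/s9.png

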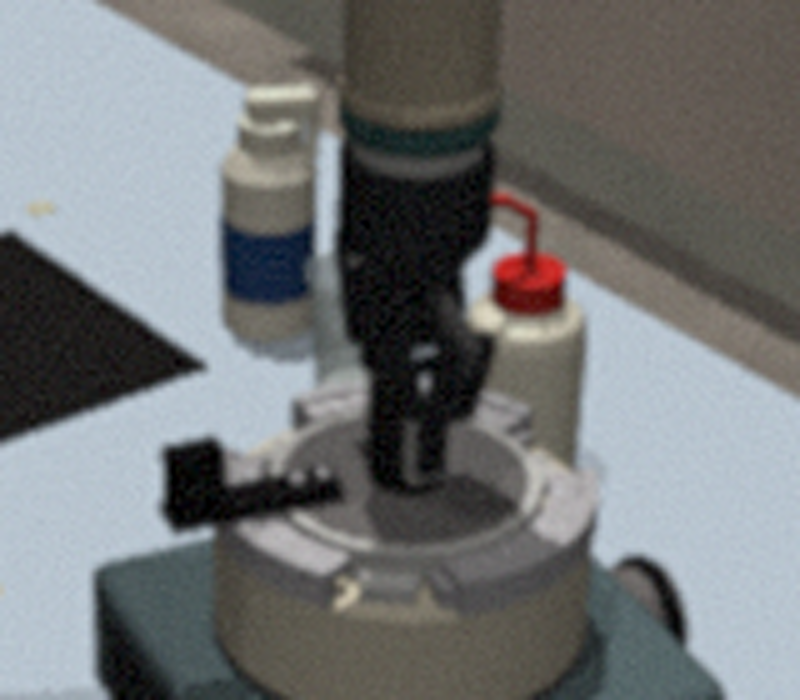

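```bash
python3 -c "
from h import *
s=cams.snapshot('top');crop(s,330,205,55,70,10,'pics/t10.png')
"
```

```text
(no output)
```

View pics/t10.png

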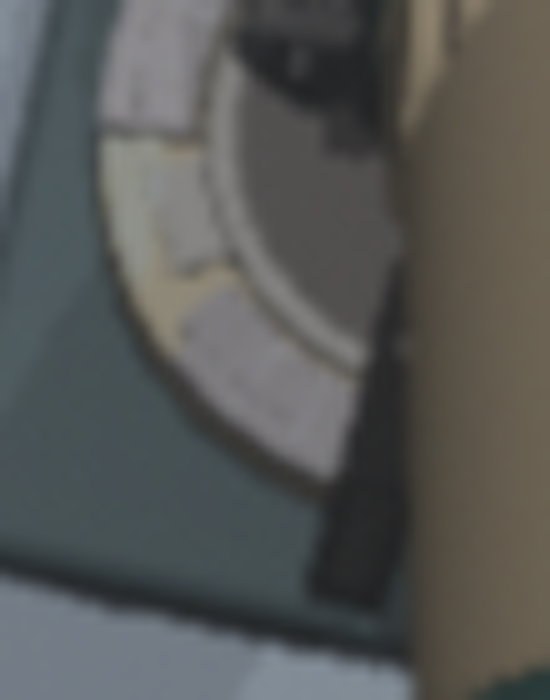

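```bash
python3 -c "
from h import *
k=np.array([.535,-.28])
for q in((345,602),):
  w=onz('top',330+(q[0]+.5)/10-.5,205+(q[1]+.5)/10-.5,.229)[:2]-k;print(np.hypot(*w),np.degrees(np.arctan2(w[1],w[0])))"
```

```text
0.13014288526941475 164.540357050804
```

Request:
carry_out(
  rows=[
    [0,0,0,-0.15,1],
    [0,0,0,-0.3,1],
    [0,0,0,-0.4,1],
    [0,0,0,-0.4,1],
    [0,0,0,-0.4,1],
  ],
)

```text
t: 8.88
eef_pos: [0.5352, -0.28, 0.1589]
eef_rot: [[-0.981, 0.192, 0.002], [0.192, 0.981, -0.0], [-0.002, 0.0, -1.0]]
ft_force: [0.6, -0.6, 6.3]
opening: 0.428
```

```bash
python3 -c "
from h import *
go(.535,-.28,.16,78.7)
s=cams.snapshot('top');crop(s,330,205,55,70,10,'pics/t11.png')
"
```

```text
t 8.88 pos [ 0.5352 -0.28    0.1589] yaw 78.9 F [ 0.6 -0.6  6.3] T [ 0.41 -0.04 -0.38] open 0.428 j7 1.39 -> units [ 0.01 -0.   -0.05] spin 0.04
```

View pics/t11.png

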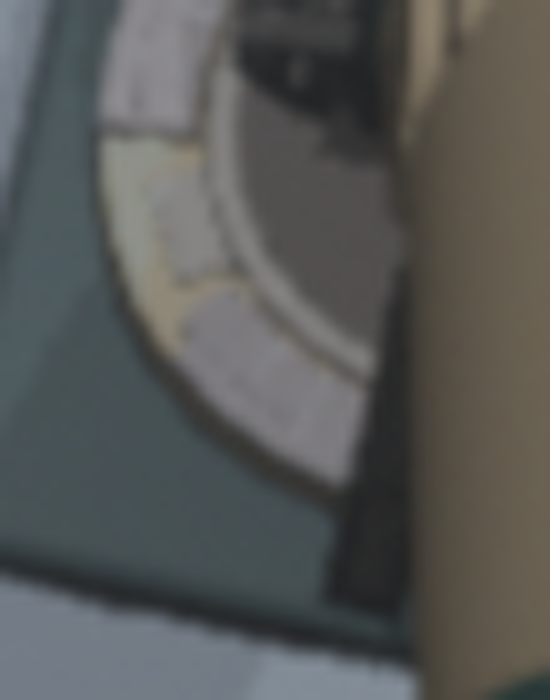

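Lug now sits near the middle of the gap. A touch more turn, then a slow lift with force check.

Request:
carry_out(
  rows=[
    [0,0,0,-0.2,1],
    [0,0,0,-0.2,1],
    [0,0,-0.1,-0.2,1],
    [0,0,-0.2,-0.2,1],
    [0,0,-0.3,-0.2,1],
  ],
)

```text
t: 9.55
eef_pos: [0.5332, -0.2795, 0.1645]
eef_rot: [[-0.986, 0.17, -0.002], [0.17, 0.986, 0.001], [0.002, 0.0, -1.0]]
ft_force: [0.8, -0.1, -6.6]
opening: 0.431
```

Request:
carry_out(
  rows=[
    [0,0,-0.1,0,1],
    [0,0,-0.2,0,1],
    [0,0,-0.3,0,1],
    [0,0,-0.4,0,1],
    [0,0,-0.4,0,1],
  ],
)

```text
t: 10.18
eef_pos: [0.5345, -0.2797, 0.1757]
eef_rot: [[-0.985, 0.17, 0.001], [0.17, 0.985, -0.0], [-0.001, -0.0, -1.0]]
ft_force: [0.2, -0.5, -7.0]
opening: 0.429
```

```bash
python3 -c "
from h import *
go(.535,-.28,.25,78.7)
s=cams.snapshot('side');crop(s,290,150,160,140,5,'pics/s12.png')
"
```

```text
t 10.18 pos [ 0.5345 -0.2797  0.1757] yaw 80.2 F [ 0.2 -0.5 -7. ] T [ 0.01  0.01 -0.03] open 0.429 j7 1.42 -> units [-0.02 -0.01 -2.97] spin 0.25
```

View pics/s12.png

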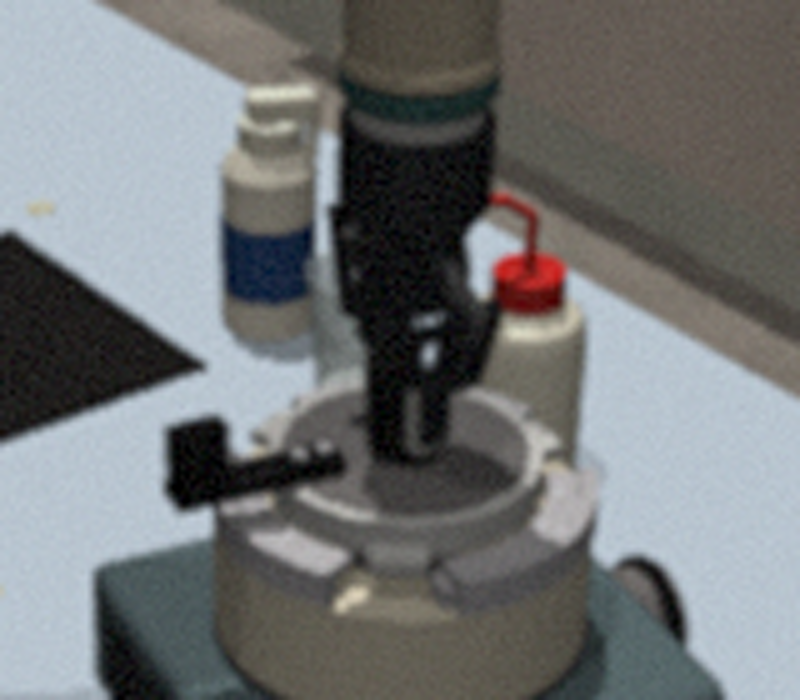

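Cover is free: the load is steady at 7 N and it hangs level. Lift higher, then carry.

Request:
carry_out(
  rows=[
    [0,0,-0.8,0,1],
    [0,0,-1.8,0,1],
    [0,0,-2.9,0,1],
    [0,0,-4,0,1],
    [0,0,-4.2,0,1],
  ],
)

```text
t: 10.85
eef_pos: [0.5355, -0.2797, 0.2822]
eef_rot: [[-0.986, 0.17, 0.004], [0.17, 0.986, -0.001], [-0.004, -0.001, -1.0]]
ft_force: [0.9, -0.4, -6.5]
opening: 0.433
```

```bash
python3 -c "
from h import *
go(.562,.253,.28)
s=cams.snapshot('side');cv2.imwrite('pics/s13.png',s)
"
```

```text
t 10.85 pos [ 0.5355 -0.2797  0.2822] yaw 80.2 F [ 0.9 -0.4 -6.5] T [0.01 0.03 0.02] open 0.433 j7 1.5 -> units [ 2.57 21.18  0.06] spin 0
```

View pics/s13.png

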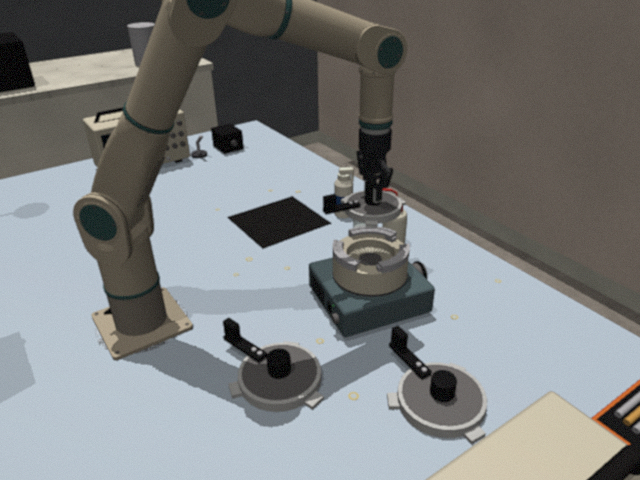

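Cover lifted clear at (372,205), level. Carry to the mat.

Request:
carry_out(
  rows=[
    [0.1,0.8,0,0,1],
    [0.3,2.2,0,0,1],
    [0.5,3.8,0,0,1],
    [0.7,5.4,0,0,1],
    [0.9,7,0,0,1],
  ],
)

```text
t: 11.52
eef_pos: [0.5406, -0.1007, 0.2791]
eef_rot: [[-0.986, 0.168, -0.002], [0.168, 0.986, 0.001], [0.003, 0.001, -1.0]]
ft_force: [0.7, -0.6, -6.1]
opening: 0.431
```

Request:
carry_out(
  rows=[
    [0.2,1.6,0,0,1],
    [0.4,3.2,0,0,1],
    [0.6,4.8,0,0,1],
    [0.8,6.4,0,0,1],
    [0.9,7.6,0,0,1],
  ],
)

```text
t: 12.15
eef_pos: [0.5501, 0.091, 0.2792]
eef_rot: [[-0.986, 0.166, -0.003], [0.166, 0.986, 0.001], [0.003, 0.001, -1.0]]
ft_force: [0.4, -0.0, -6.9]
opening: 0.431
```

Request:
carry_out(
  rows=[
    [0.2,1.6,0,0,1],
    [0.4,3.2,0,0,1],
    [0.6,4.8,0,0,1],
    [0.7,6,0,0,1],
    [0.7,6.5,0,0,1],
  ],
)

```text
t: 12.78
eef_pos: [0.56, 0.2539, 0.2791]
eef_rot: [[-0.986, 0.165, -0.003], [0.165, 0.986, 0.001], [0.003, 0.0, -1.0]]
ft_force: [0.1, -1.2, -7.9]
opening: 0.434
```

```bash
python3 -c "
from h import *
go(.562,.253,.28,80.2)
s=cams.snapshot('side');cv2.imwrite('pics/s14.png',s)
s=cams.snapshot('top');cv2.imwrite('pics/t14.png',s)
"
```

```text
t 12.78 pos [0.56   0.2539 0.2791] yaw 80.5 F [ 0.1 -1.2 -7.9] T [-0.01 -0.01 -0.02] open 0.434 j7 0.59 -> units [-0.08 -0.02 -0.04] spin 0.05
```

View pics/s14.png

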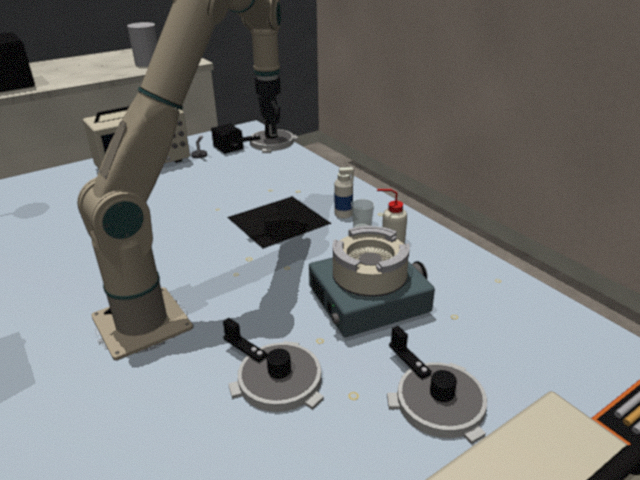

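View pics/t14.png

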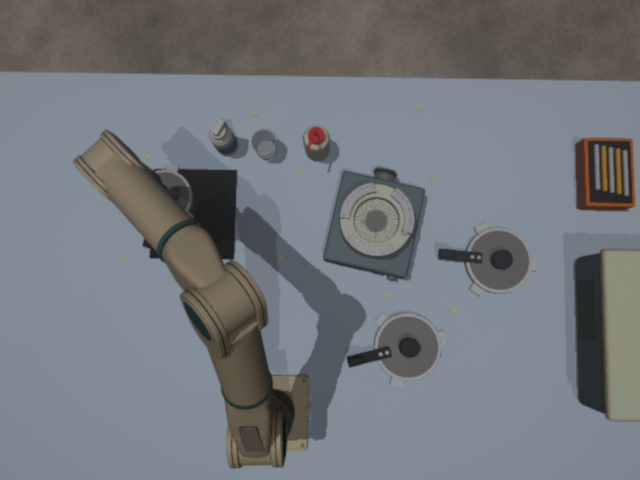

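```bash
python3 -c "
from h import *
for n in('side','top'): print(n,proj(n,[.56,.254,.285]),proj(n,[.56,.254,.305]),proj(n,[.562,.253,.004]))
crop(cv2.imread('pics/side0.png'),210,180,130,80,6,'pics/m.png')
crop(cv2.imread('pics/side0.png'),0,0,1,1,1,'pics/x.png')
crop(cv2.imread('pics/s14.png'),200,80,130,90,6,'pics/c14.png')
crop(cv2.imread('pics/t14.png'),80,130,170,140,4,'pics/ct14.png')"
```

```text
side (np.float64(271.75133927378465), np.float64(141.90438876894302)) (np.float64(271.3428473098308), np.float64(135.89131144980155)) (np.float64(277.64168361852745), np.float64(219.00666310721576))
top (np.float64(165.93182185458446), np.float64(198.90961229279665)) (np.float64(163.65268135661938), np.float64(197.4820120426715)) (np.float64(192.85006936117324), np.float64(214.8809604572924))
```

View pics/c14.png

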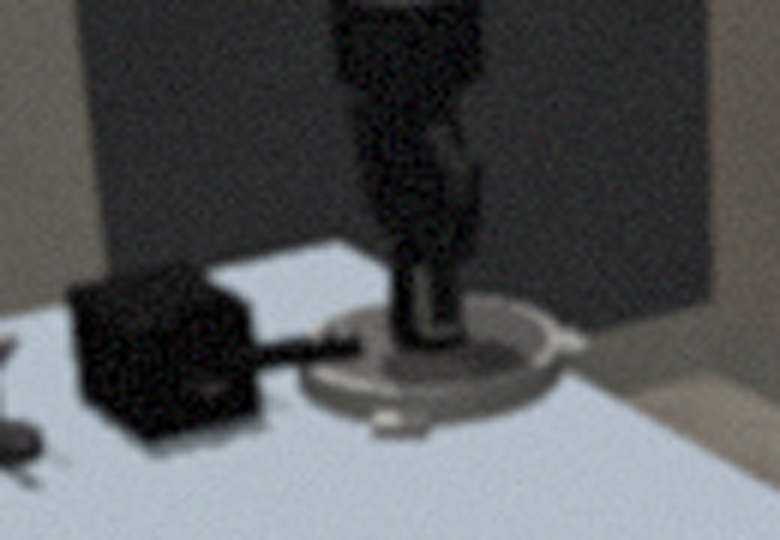

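View pics/ct14.png

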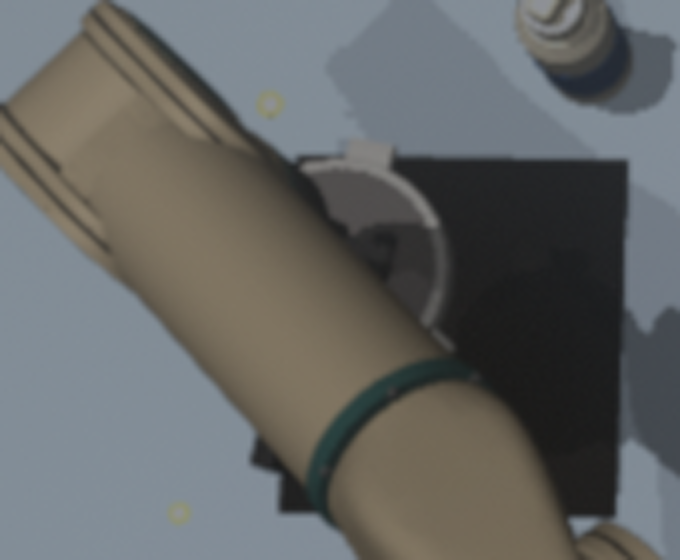

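Side view: disc centre at (272.8,137.5) against (271.3,135.9) predicted, so the cover is over the mat centre. Lower it; contact is expected near reported z ≈ -0.002.

Request:
carry_out(
  rows=[
    [-0.08,0,0.8,0,1],
    [-0.08,0,2,0,1],
    [-0.08,0,3.3,0,1],
    [-0.08,0,4.6,0,1],
    [-0.08,0,5.6,0,1],
  ],
)

```text
t: 13.5
eef_pos: [0.5639, 0.2472, 0.1385]
eef_rot: [[-0.985, 0.172, -0.002], [0.172, 0.985, -0.003], [0.001, -0.003, -1.0]]
ft_force: [0.4, -0.6, -6.2]
opening: 0.432
```

Request:
carry_out(
  rows=[
    [0,0,1,0,1],
    [0,0,2.2,0,1],
    [0,0,3.2,0,1],
    [0,0,4,0,1],
    [0,0,4.4,0,1],
  ],
)

```text
t: 14.12
eef_pos: [0.564, 0.249, 0.0292]
eef_rot: [[-0.985, 0.171, -0.001], [0.171, 0.985, -0.001], [0.001, -0.002, -1.0]]
ft_force: [0.7, 0.8, -6.5]
opening: 0.432
```

```bash
python3 -c "
from h import *
go(.562,.253,-.002,80.2)
s=cams.snapshot('side');crop(s,200,120,160,130,5,'pics/s15.png')
"
```

```text
t 14.12 pos [0.564  0.249  0.0292] yaw 80.2 F [ 0.7  0.8 -6.5] T [-0.    0.03 -0.03] open 0.432 j7 0.39 -> units [0.1  0.15 1.25] spin -0.01
```

View pics/s15.png

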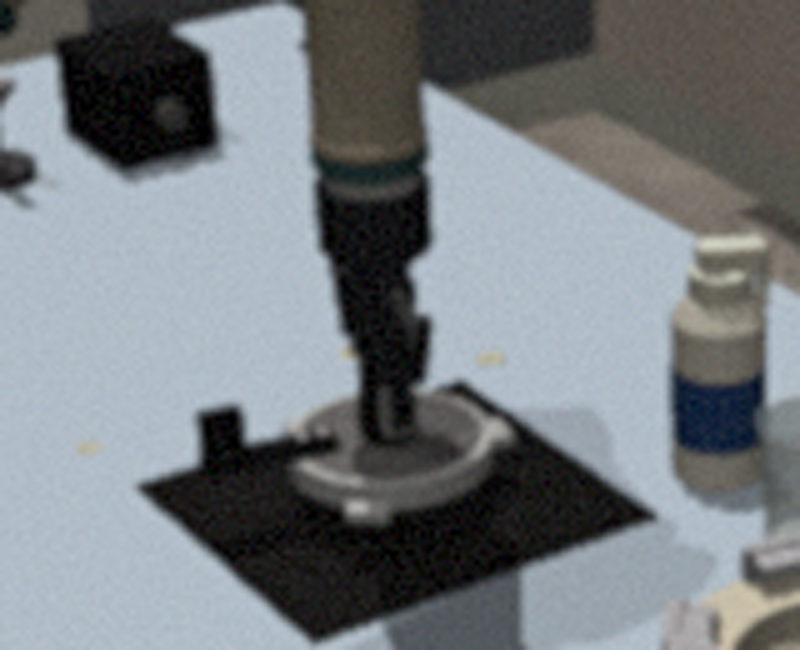

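Cover about 30 mm above the mat, inside its outline. Continue slowly.

Request:
carry_out(
  rows=[
    [0,0,0.3,0,1],
    [0,0,0.6,0,1],
    [0,0,0.8,0,1],
    [0,0,0.95,0,1],
    [0,0,1,0,1],
  ],
)

```text
t: 14.8
eef_pos: [0.5641, 0.2505, 0.0052]
eef_rot: [[-0.985, 0.17, -0.0], [0.17, 0.985, -0.0], [0.0, -0.0, -1.0]]
ft_force: [-0.6, 1.2, -6.5]
opening: 0.43
```

Request:
carry_out(
  rows=[
    [0,0,0.06,0,1],
    [0,0,0.12,0,1],
    [0,0,0.18,0,1],
    [0,0,0.18,0,1],
    [0,0,0.18,0,1],
  ],
)

```text
t: 15.42
eef_pos: [0.5642, 0.2505, 0.001]
eef_rot: [[-0.985, 0.17, 0.0], [0.17, 0.985, 0.0], [-0.0, 0.0, -1.0]]
ft_force: [1.4, 0.4, -7.1]
opening: 0.431
```

Request:
carry_out(
  rows=[
    [0,0,0.04,0,1],
    [0,0,0.08,0,1],
    [0,0,0.12,0,1],
    [0,0,0.12,0,1],
    [0,0,0.12,0,1],
  ],
)

```text
t: 16.05
eef_pos: [0.5642, 0.2504, -0.0019]
eef_rot: [[-0.985, 0.17, 0.0], [0.17, 0.985, -0.0], [-0.0, -0.0, -1.0]]
ft_force: [-0.1, -0.8, -4.1]
opening: 0.438
```

Request:
carry_out(
  rows=[
    [0,0,0.03,0,1],
    [0,0,0.06,0,1],
    [0,0,0.06,0,1],
    [0,0,0.06,0,1],
    [0,0,0.06,0,1],
  ],
)

```text
t: 16.68
eef_pos: [0.5642, 0.2503, -0.0021]
eef_rot: [[-0.985, 0.17, 0.001], [0.17, 0.985, -0.001], [-0.001, -0.0, -1.0]]
ft_force: [-4.0, -3.5, 7.1]
opening: 0.431
```

```bash
python3 -c "
from h import *
go(.562,.253,-.002,80.2)
s=cams.snapshot('side');crop(s,200,120,160,130,5,'pics/s16.png')
"
```

```text
t 16.68 pos [ 0.5642  0.2503 -0.0021] yaw 80.2 F [-4.  -3.5  7.1] T [-0.28  0.76  0.01] open 0.431 j7 0.37 -> units [ 0.11  0.09 -0.  ] spin 0.0
```

View pics/s16.png

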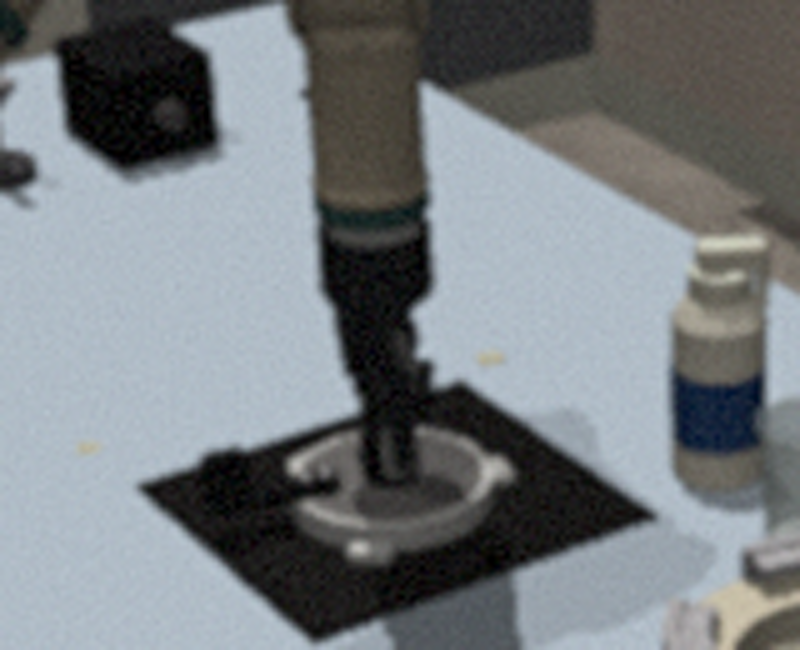

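Seated: +7 N upward, with the disc wholly inside the mat at (393,490). Release gently, then go straight up.

Request:
carry_out(
  rows=[
    [0,0,-0.02,0,0],
    [0,0,-0.02,0,-0.5],
    [0,0,-0.02,0,-1],
    [0,0,-0.02,0,-1],
    [0,0,-0.02,0,-1],
  ],
  force=30,
)

```text
t: 17.35
eef_pos: [0.5642, 0.2505, -0.0031]
eef_rot: [[-0.985, 0.17, -0.0], [0.17, 0.985, 0.0], [0.0, 0.0, -1.0]]
ft_force: [0.0, 0.6, -0.3]
opening: 1.002
```

Request:
carry_out(
  rows=[
    [0,0,0,0,-1],
    [0,0,0,0,-1],
    [0,0,-0.5,0,-1],
    [0,0,-1,0,-1],
    [0,0,-1.5,0,-1],
  ],
)

```text
t: 17.98
eef_pos: [0.5645, 0.2507, 0.0358]
eef_rot: [[-0.985, 0.17, 0.001], [0.17, 0.985, 0.001], [-0.001, 0.001, -1.0]]
ft_force: [-0.1, 0.1, 0.7]
opening: 1.002
```

Request:
carry_out(
  rows=[
    [0,0,-1,0,-1],
    [0,0,-3,0,-1],
    [0,0,-5,0,-1],
    [0,0,-7,0,-1],
    [0,0,-8,0,-1],
  ],
)

```text
t: 18.6
eef_pos: [0.565, 0.2515, 0.2386]
eef_rot: [[-0.986, 0.17, 0.005], [0.17, 0.986, 0.002], [-0.004, 0.003, -1.0]]
ft_force: [-0.7, -0.1, 0.0]
opening: 1.0
```

```bash
python3 -c "
from h import *
go(.43,-.03,.25)
s=cams.snapshot('side');crop(s,200,120,160,130,5,'pics/s17.png')
"
```

```text
t 18.6 pos [0.565  0.2515 0.2386] yaw 80.2 F [-0.7 -0.1  0. ] T [-0.04  0.04  0.05] open 1.0 j7 0.56 -> units [  3.41 -12.01  -0.51] spin 0
```

View pics/s17.png

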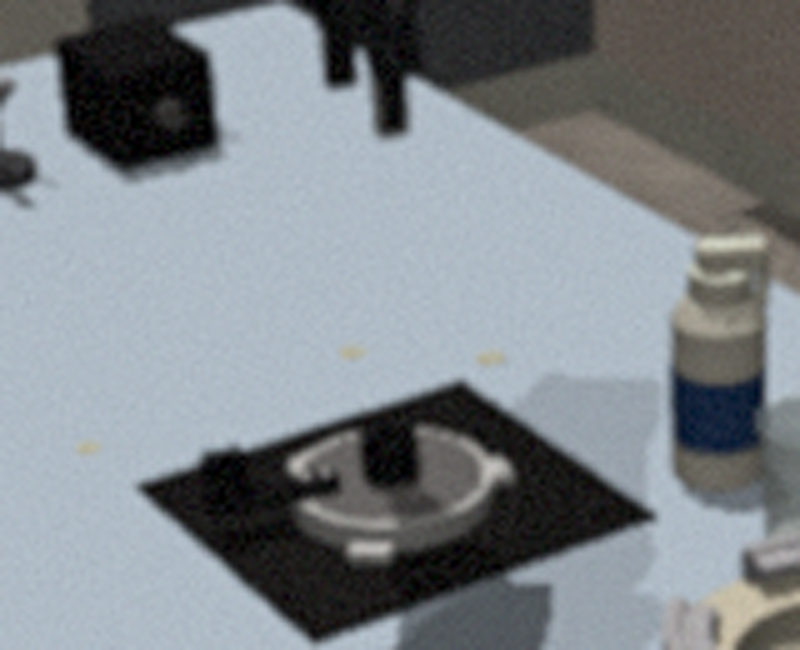

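The cover lies flat, knob up. I'll move aside so the top camera can check it.

Request:
carry_out(
  rows=[
    [0.5,-1.5,-0.5,0,-1],
    [1,-3.5,-0.5,0,-1],
    [1.6,-5.5,-0.5,0,-1],
    [2.2,-7.5,-0.5,0,-1],
    [2.5,-8.5,-0.5,0,-1],
  ],
)

```text
t: 19.27
eef_pos: [0.4647, 0.0486, 0.2469]
eef_rot: [[-0.985, 0.172, -0.001], [0.172, 0.985, -0.002], [0.001, -0.002, -1.0]]
ft_force: [0.2, 0.1, 0.9]
opening: 0.999
```

```bash
python3 -c "
from h import *
go(.43,-.03,.25)
s=cams.snapshot('top');cv2.imwrite('pics/t18.png',s)
"
```

```text
t 19.27 pos [0.4647 0.0486 0.2469] yaw 80.1 F [0.2 0.1 0.9] T [ 0.01  0.   -0.03] open 0.999 j7 0.88 -> units [ 0.83 -3.34 -0.11] spin 0
```

View pics/t18.png

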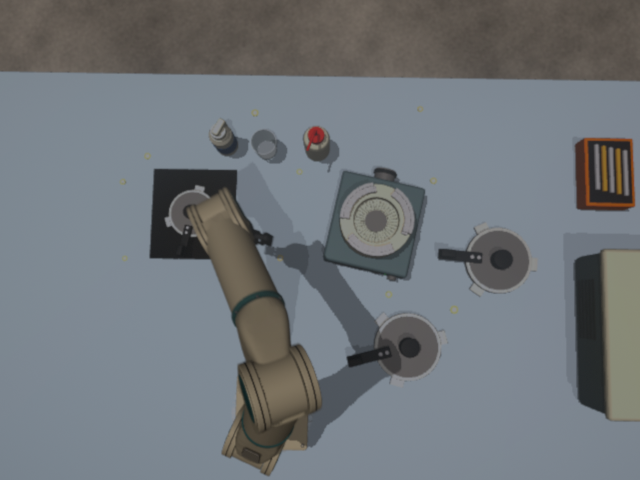

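Top view: the disc is centred at about (192,212) on the mat (151–238, 169–259), with the lever on the mat too. The bottle, beaker and duster are unmoved, and the arm is clear. Let the arm settle, then hand in.

Request:
carry_out(
  rows=[
    [0,0,0,0,-1],
    [0,0,0,0,-1],
    [0,0,0,0,-1],
    [0,0,0,0,-1],
    [0,0,0,0,-1],
  ],
)

```text
t: 19.95
eef_pos: [0.4666, 0.0521, 0.2468]
eef_rot: [[-0.986, 0.169, -0.0], [0.169, 0.986, 0.0], [0.0, 0.0, -1.0]]
ft_force: [0.2, 0.6, 0.4]
opening: 0.995
```

```bash
python3 -c "
from bench import ticket
print(ticket.job_done())"
```

```text
the job is handed in; nothing more can be done
None
```

The cover is off the extractor and lying flat on the black mat, knob upwards, and the job is handed in at about 20 s. I gripped the cover by its knob and turned it about 57° anticlockwise until the lugs stood in the gaps. I then lifted it free (about 7 N of load), carried it over, lowered it until it touched, and let go.

**Last checks:** The final top picture shows the disc well inside the mat. The wash bottle, duster can and beaker are where they stood, and the gripper is open and clear with forces near zero. The highest wrist force at any reading was about 9 N.

**What disagreed:** The first grasp closed on air. In the side view the finger tips sat about 35 mm higher than the reported TCP. I corrected for that by eye and in small, force-checked steps, and the second grasp held. The reason for the offset was not found.

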